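# Raking light on a found bead

## Task

Take the barrel-shaped bead out of its pocket in the tray and stand it upright inside the printed ring on the copy board. Then pick up the hand lamp with the angle gauge on its back, rest it across the high rounded crest of the rough timber offcut with its lens end towards the bead, and rock it lens-down on the crest until the gauge's swinging pointer settles on the set mark. Finish while still gripping the lamp there, resting on the crest and clear of the board, with the bead still standing in the ring and everything else left where it was.

Things in the scene. Friction and masses are not known exactly. Their poses are not given: they have to be found in the camera images.
- barrel: the barrel-shaped brass bead to be photographed: upright cylinder 13 mm in diameter and 26 mm tall, its ends narrowing to 11 mm over the last 5 mm. Origin at the centre of its lower end, z up along the bead. At the start it stands in one of the four pockets of the tray, 18 mm of it above the tray's top. 25 g.
- tray: white pocket tray fixed to the bench, 150 mm (its x) by 50 mm (its y) by 14 mm high, origin under its centre; one row of four square pockets 16 mm wide and 8 mm deep at x = -52.5, -17.5, 17.5 and 52.5 mm, y = 0. Each pocket holds one brass trinket: barrel bead, ball, cube and cone, in any order.
- ring (a point): centre of the printed ring (34 mm across) on top of the copy board, where the bead is to stand. The board's top is 8 mm above the bench.
- board: grey copy board fixed to the bench, 200 mm (x) by 380 mm (y) by 8 mm, origin under its centre; the ring with its L-shaped flat paper scale lies 110 mm from the centre towards -y, the timber offcut is screwed on near the +y end.
- offcut: rough stud offcut fixed on the board, 140 (x) by 74 mm (y), origin under its centre, at the board's top. Uneven on top: along x runs a high rounded crest (radius 14 mm, top 50 mm above the underside) at y = -22 mm, the ring's side; behind it, at y = +24 mm, a hump (radius 11 mm) whose top is 6 mm lower. The ring lies towards its -y.
- crest (a point): middle of the crest's top line, 58 mm above the bench; the crest is a round of radius 14 mm whose axis runs along the offcut's x, 14 mm below this point.
- lamp: hand lamp, 0.31 to 0.43 kg: bar 180 mm long (x; lens end +x), 36 mm wide (y), 24 mm high, flat underside. On its back, over the middle, the angle gauge: grey box 90 mm long (x), 22 mm thick (y), from 24 to 104 mm above the underside, white face on both broad sides; grip it across the 22 mm from above. Origin: centre of the underside, z up through the gauge. It starts standing on the bench.
- pointer (a joint): angle of the swinging pendulum pointer (dark needle 38 mm long, pivoted 76 mm above the lamp's underside, on both faces) against the housing, rad: it hangs plumb, so it reads how far the lamp's lens end is tilted down (0 level, positive lens-down). It swings a few times and settles within about a second.
- setmark (a joint): angle at which the set mark (short dark tab 5.5 mm wide, at the foot of the white face) has been set on the same scale, rad, positive towards the lens end; it stays where it is. The pointer is on the mark when both joints read alike.
- pointer_tip (a point): tip of the swinging pointer, 37 mm from the pivot, in the mid-plane of the housing
- mark (a point): middle of the set mark, 37 mm from the pivot, in the mid-plane of the housing
- ball: brass ball bead, 14 mm, in a tray pocket; leave alone
- cube: brass cube bead, 13 mm, in a tray pocket; leave alone
- cone: brass cone bead, 14 mm at the foot and 18 mm tall, in a tray pocket; leave alone
- pipette_a: white micropipette lying on the bench along its x, tip to +x, about 255 mm long, 45 mm wide, 26 mm high; leave alone
- pipette_b: a second one like it; leave alone
- loupe: black standing loupe, 40 mm wide and 34 mm high; leave alone

How it is judged:
By the outcome, as a careful person would: the job done as asked, in the order asked, and still so for the second after the job is handed in, while the arm keeps its last pose, push and grip.
It also fails if it takes over 64 s, if anything falls off the work surface, if the arm or the gripper's body presses on something with over 40 N, if the wrist force passes 120 N, or if a joint passes its speed limit or range.

## Robot

A 6-joint arm with a two-finger parallel gripper is mounted at the origin on the work surface. World frame = base frame: x ahead of the robot, y to its left, z up, the work surface at z = 0. Lengths are in m, angles in rad, forces in N, time in s.
With the tool pointing down it reaches from about 0.35 to 0.775 m from the base axis. Payload 5.5 kg.
Tool frame: the origin (TCP) lies at the very end of the fingers, on their centre line; the grasp point (between the pads) lies env.hold_point_z behind it (env.hold_point_z is the distance from the TCP to the grasp point, in m); z points along the fingers, y is the line along which they close (so a half turn about z gives the same grasp; the last joint's range is limited). The gripper opens to 85 mm and grips with 20 to 120 N. Pads are 22 mm wide; open, the fingers measure 114 mm over their backs; the gripper's body (76 mm by 85 mm) begins 54 mm behind the grasp point. The pads swing forward as they close: fully open they stand 13 mm farther back than shut.
Start: joints at [-1.446, 0.313, 0.046, 1.304, 0, 1.431], TCP at [0.15, -0.555, 0.231] pointing down, gripper open.
Joint ranges: [-2.76, 2.76], [-0.86, 1.69], [-1.03, 1.26], [-2.2, 2.34], [-1.47, 1.5], [-3.14, 3.14]. Speed limits (rad/s): [2.57, 2.57, 3.14, 3.14, 3.14, 3.14].

## Interface

Orientations are given as a unit quaternion [w, x, y, z].
In Python, from workcell import env gives the robot as it stands.
- The arm moves only by the tool carry_out, never from a script. Its argument "steps" is a list of rows, each a list of 3 entries, a list of its own where there are three numbers: the turn, a rotation vector about the tool's x, y, z in degrees, then the shift along the tool's x, y, z in cm, then the closure in counts, from 0 (fully open) to 255 (shut). A call has exactly 8 rows; each row is the pose to reach, as a shift and turn from the pose commanded when the call began, along the tool's axes at that moment; what a row does not reach only later rows make up. A row lasts 1/8 s, in which the tool goes at most 62.5 mm and 10.7 degrees, less where a joint would pass 70% of its speed; a pose out of reach is approached as far as the arm can. A call with a gripper value outside its range is refused whole. The fingers move at their own pace and stop on an object; "force" is the grip in N (left out, the last holds). Time passes only in rows, so rows that repeat a pose let the fingers close, or fill a call up. It gives the time, the measured TCP pose, the force, the opening and the grip force at its end, in the units of the state.
- env.get_state(): the state, without advancing time (a new reading comes with each control period).
- env.read_camera(name): name is "scene" or "top" or "wrist"; returns (picture, depth): 420x560x3 uint8, red, green, blue; 420x560 float32, m along the optical axis (not along the pixel's ray), 0 where there is no reading.
- env.get_calibration(name): a dict with "fx", "fy", "cx", "cy" (pixels), "D" ([k1, k2, p1, p2, k3] as OpenCV has them; the pictures are not rectified), "origin" and "orientation" of the camera in the world. Camera axes: x right, y up, looking along -z (the intrinsics and any distortion apply to the point x, -y, -z); pixel columns grow to the right and rows downward; lengths in m; the calibration is good to about 2 mm. A picture is of the moment at which its call begins: read the wrist's pose just before it. get_calibration takes no time and is no camera call; for the wrist camera it gives the pose at the moment of the call.
- env.hand_in(): hands the job in; it is judged then, once.
The state is a dict: "clock": time; "joint_pos": joint angles; "qvel": joint speeds; "tau": joint torques, N m; "tcp_pos": TCP position; "orientation": TCP orientation; "wrist_force": force on the tool from outside, world axes, zero at the start; "ft_torque": the same for the moment, N m; "finger_gap": finger opening in m; "grip_force": force on a finger pad.
Only numpy, scipy, OpenCV 4.12 (cv2) and the standard library are available. Lean on these libraries where they do the work, as an engineer would, in place of code of your own. Each camera call takes 0.05 s, during which the arm holds its last target. There are 200 camera calls.

## Working session

There is one attempt and no reset: what is moved stays moved. The work goes in short steps, Python scripts to look and compute and a tool call to move; the robot and the scene stay as the last step left them, time stands still between calls to the robot, and variables do not carry over. Pictures are saved under pics/ and viewed, at most 10 in all, crops included, and the job is handed in when it is done.

Besides the shell and the picture viewer there is one more tool, called after "Emit:" as name(argument=value, ...), one argument or row to a line, values as JSON. carry_out: Moves the arm, as the interface text tells. Its arguments: {"type":"object","properties":{"steps":{"type":"array","items":{"type":"array"}},"force":{"type":"number"}},"required":["steps"]}

```bash
mkdir -p pics; ls
cat > h.py <<'E'
from workcell import env
import numpy as np, cv2
from scipy.spatial.transform import Rotation as R
def rot(q): return R.from_quat([q[1],q[2],q[3],q[0]])
def ray(c,uv):
    K=np.array([[c["fx"],0,c["cx"]],[0,c["fy"],c["cy"]],[0,0,1.]])
    p=cv2.undistortPoints(np.array(uv,float).reshape(-1,1,2),K,np.array(c["D"],float))[:,0]
    d=np.c_[p[:,0],-p[:,1],-np.ones(len(p))]
    return np.array(c["origin"]),rot(c["orientation"]).apply(d)
def onplane(c,uv,z):
    o,d=ray(c,uv); return o+d*((z-o[2])/d[:,2])[:,None]
def bydepth(c,uv,dep):
    o,d=ray(c,uv); return o+d*np.array(dep)[:,None]
def project(c,P):
    K=np.array([[c["fx"],0,c["cx"]],[0,c["fy"],c["cy"]],[0,0,1.]])
    q=rot(c["orientation"]).inv().apply(np.atleast_2d(P)-np.array(c["origin"]))*[1,-1,-1]
    return cv2.projectPoints(q,np.zeros(3),np.zeros(3),K,np.array(c["D"],float))[0][:,0]
def snap(name,fn):
    c=env.get_calibration(name); a,d=env.read_camera(name)
    cv2.imwrite(f"pics/{fn}.png",a[:,:,::-1]); np.savez(f"pics/{fn}.npz",a=a,d=d,c=np.array(c,dtype=object)); return a,d,c
def load(fn):
    z=np.load(f"pics/{fn}.npz",allow_pickle=True); return z["a"],z["d"],z["c"].item()
E
python3 - <<'E'
from h import *
for n in("scene","top"):
    a,d,c=snap(n,n+"0"); print(c)
print(env.get_state(), env.hold_point_z)
E
```

```text
pics
{'fx': 398.1711387745908, 'fy': 398.1711387745908, 'cx': 285.39657654673675, 'cy': 210.76511893535542, 'D': array([-0.05054892,  0.        ,  0.        ,  0.        ,  0.        ]), 'origin': array([0.9658944 , 0.21363888, 0.88146907]), 'orientation': array([0.48678929, 0.13915842, 0.23111883, 0.83081599])}
{'fx': 485.03778557783977, 'fy': 485.03778557783977, 'cx': 276.06149544940007, 'cy': 217.9991063341232, 'D': array([-0.08288868,  0.        ,  0.        ,  0.        ,  0.        ]), 'origin': array([ 0.39439411, -0.01530671,  1.45514736]), 'orientation': array([ 0.70681819,  0.03517575, -0.04131407, -0.70531118])}
{'clock': 0.1, 'joint_pos': array([-1.44560476e+00,  3.13920704e-01,  4.50892036e-02,  1.30358977e+00,
       -1.58981397e-05,  1.43120529e+00]), 'qvel': array([ 0.00057203,  0.00024754,  0.00457963,  0.00118262,  0.00063416,
       -0.00056897]), 'tau': array([ 2.12255676e-03, -4.81725311e+01,  2.99242955e+01,  1.27545002e-02,
       -2.34092859e-04,  4.60382495e-06]), 'tcp_pos': array([ 0.15041111, -0.55450957,  0.23049927]), 'orientation': array([-8.12508375e-04,  9.91248736e-01,  1.32004858e-01, -2.09932971e-06]), 'wrist_force': array([-0.429788  ,  0.06008694, -0.16849219]), 'ft_torque': array([-0.00473613, -0.0528167 , -0.01112623]), 'grip_force': 0.0, 'finger_gap': 0.08533567970459208} 0.0187
```

View pics/top0.png

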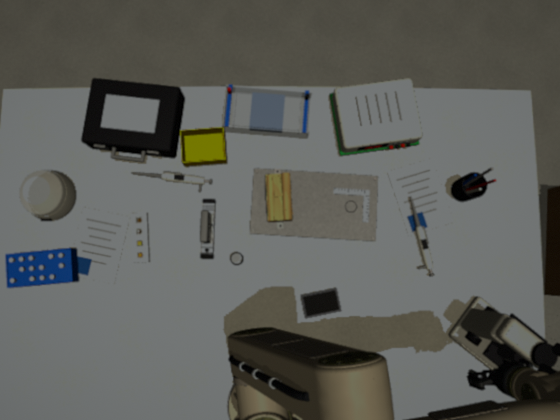

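View pics/scene0.png

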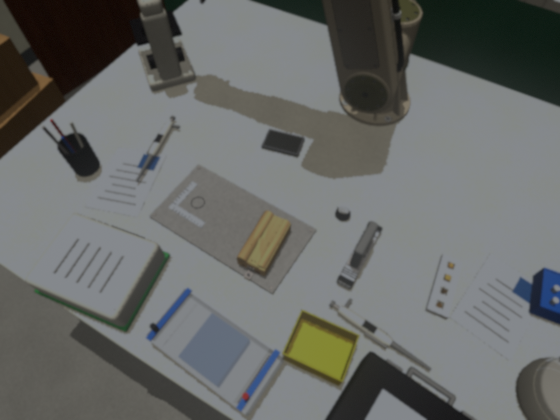

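Run:
```python
from h import *
a,d,c=load("top0"); b,e,cs=load("scene0")
r=lambda im,x,y,w,h,s:cv2.resize(im[y:y+h,x:x+w],None,fx=s,fy=s,interpolation=cv2.INTER_CUBIC)
A=r(a,120,190,100,75,4); B=r(b,410,240,100,75,4); C=r(a,240,160,150,90,400/150); D=r(b,320,200,80,90,400/80)[:300]
h=240
m=np.vstack([np.hstack([A,B]),np.hstack([C[:240],D[:240]])])
m=np.clip(m*1.3,0,255).astype(np.uint8)
cv2.imwrite("pics/m0.png",m[:,:,::-1]); print(m.shape)
# coarse points
for n,uv,z in [("tray",(141,238),.014),("ring",(350,207),.008),("lamp",(208,230),.1),("offcut",(279,197),.058)]:
    print(n,onplane(c,[uv],z)[0], d[uv[1],uv[0]])
# board contour
hsv=cv2.cvtColor(a,cv2.COLOR_RGB2HSV)
for p in [(300,220),(320,200),(240,300),(208,230),(208,205),(280,200),(141,220),(170,230)]: print(p,a[p[1],p[0]],hsv[p[1],p[0]])
```

```text
(540, 800, 3)
tray [0.48982506 0.37576698 0.014     ] 1.4365796
ring [ 0.58562668 -0.25090933  0.008     ] 1.4617735
lamp [0.50729872 0.16384095 0.1       ] 1.3659341
offcut [ 0.60774048 -0.03578188  0.058     ] 1.4286227
(300, 220) [103 101  92] [ 25  27 103]
(320, 200) [99 97 89] [24 26 99]
(240, 300) [116 119 119] [ 90   6 119]
(208, 230) [39 39 36] [30 20 39]
(208, 205) [101 104 104] [ 90   7 104]
(280, 200) [117 112  62] [ 27 120 117]
(141, 220) [88 82 73] [18 43 88]
(170, 230) [116 119 119] [ 90   6 119]
```

View pics/m0.png

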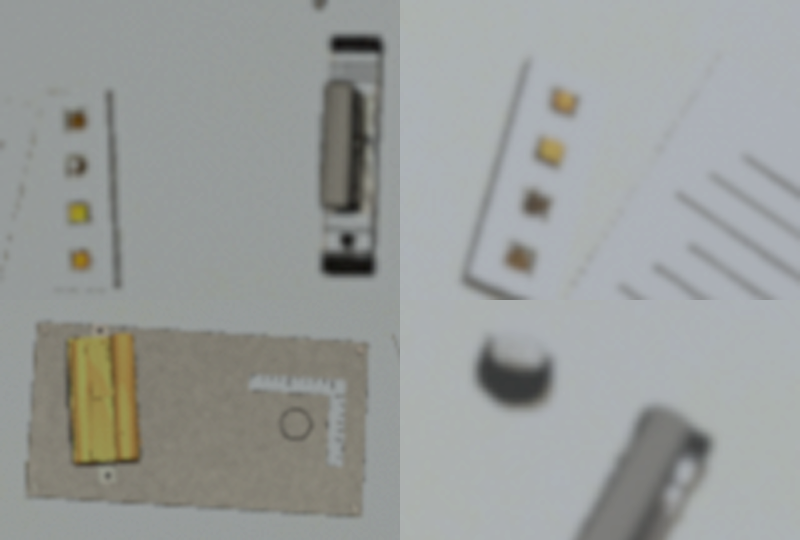

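```bash
cat >> h.py <<'E'
def delta(P,tool_x_deg=None,M=None):
    """rows entries (turn deg, shift cm) from the present pose to TCP at P; tool down with tool x at world angle, or rotation M"""
    s=env.get_state(); r0=rot(s["orientation"])
    if M is None:
        t=np.radians(tool_x_deg); x=np.array([np.cos(t),np.sin(t),0]); z=np.array([0,0,-1.])
        M=np.c_[x,np.cross(z,x),z]
    rv=(r0.inv()*R.from_matrix(M)).as_rotvec(degrees=True)
    return np.round(rv,2), np.round(r0.inv().apply(np.array(P)-s["tcp_pos"])*100,2), round(s["clock"],2)
E
python3 - <<'E'
from h import *
c=env.get_calibration("wrist"); s=env.get_state(); r=rot(s["orientation"])
print({k:c[k] for k in("fx","cx","cy","D")}); print("cam in tool",r.inv().apply(c["origin"]-s["tcp_pos"])); print((r.inv()*rot(c["orientation"])).as_matrix().round(3))
a,d,c=load("top0"); hsv=cv2.cvtColor(a,cv2.COLOR_RGB2HSV)
roi=np.zeros(a.shape[:2],np.uint8); roi[155:255,236:386]=1
def rect(m,z,n):
    m=cv2.morphologyEx((m&roi.astype(bool)).astype(np.uint8),cv2.MORPH_CLOSE,np.ones((5,5)))
    k=max(cv2.findContours(m,0,2)[0],key=cv2.contourArea)[:,0]
    P=onplane(c,k,z)[:,:2]; q=cv2.minAreaRect((P*1000).astype(np.float32)); print(n,q)
rect((hsv[...,1]>17),.008,"board"); rect(hsv[...,1]>80,.05,"offcut")
for u in[(139,220),(139,231.5),(139.5,243),(140,255)]: print(onplane(c,[u],.014)[0].round(3))
dark=(a.max(2)<60); dark[:, :195]=0; dark[:,220:]=0; dark[:195]=0; dark[262:]=0
k=cv2.findContours(dark.astype(np.uint8),0,2)[0]
for q in k:
    if cv2.contourArea(q)>5: print(cv2.boundingRect(q),onplane(c,[q[:,0].mean(0)],.024)[0].round(3))
print(delta([.43,.37,.25],0))
E
```

```text
{'fx': 310.37436052115123, 'cx': 275.7994280538262, 'cy': 210.1636968609018, 'D': array([-0.01557121,  0.        ,  0.        ,  0.        ,  0.        ])}
cam in tool [ 0.07696594 -0.00170412 -0.14204116]
[[-0.001  0.953  0.304]
 [ 1.     0.001 -0.001]
 [-0.001  0.304 -0.953]]
board ((594.8583374023438, -142.1748046875), (378.1395263671875, 199.25489807128906), 86.38221740722656)
offcut ((610.6077270507812, -34.0771369934082), (143.2046356201172, 74.07711791992188), 3.468381881713867)
[0.544 0.383 0.014]
[0.509 0.382 0.014]
[0.475 0.38  0.014]
[0.439 0.377 0.014]
(201, 253, 12, 6) [0.439 0.181 0.024]
(204, 213, 8, 30) [0.52  0.173 0.024]
(203, 199, 12, 4) [0.602 0.174 0.024]
(array([-0.09,  0.  , 15.17]), array([ 51.18, -81.92,  -1.81]), 0.1)
```

Run:
```python
from h import *
print(delta([.57,-.09,.33],97))
```

```text
(array([-7.000e-02, -8.000e-02, -8.183e+01]), array([ 52.65, -33.87,  -9.88]), 0.1)
```

Emit:
carry_out(
  steps=[
    [[0, 0, -10], [6, -4, -2], 0],
    [[0, 0, -20], [12, -8, -4], 0],
    [[0, 0, -30], [18, -12, -6], 0],
    [[0, 0, -40], [24, -16, -7], 0],
    [[0, 0, -50], [30, -20, -8], 0],
    [[0, 0, -60], [36, -24, -9], 0],
    [[0, 0, -70], [42, -28, -10], 0],
    [[0, 0, -80], [48, -32, -10], 0],
  ],
)

```text
clock: 1.1
tcp_pos: [0.4739, -0.1843, 0.3252]
orientation: [0.0, 0.672, 0.74, -0.0]
wrist_force: [0.4, -0.4, -0.8]
finger_gap: 0.0854
grip_force: 0.0
```

Run:
```python
from h import *
s=env.get_state(); print(s["tcp_pos"],s["joint_pos"],abs(s["qvel"]).max())
snap("wrist","w1")
print(delta([.445,.37,.22],180))
```

```text
[ 0.47387243 -0.18432519  0.32521145] [-5.28831949e-01  1.72896142e-01  9.10659091e-02  1.48837227e+00
 -2.17297002e-04  9.46052027e-01] 0.9998659200596485
(array([ 3.10e-01,  2.00e-02, -8.38e+01]), array([54.87,  2.63, 10.7 ]), 1.15)
```

View pics/w1.png

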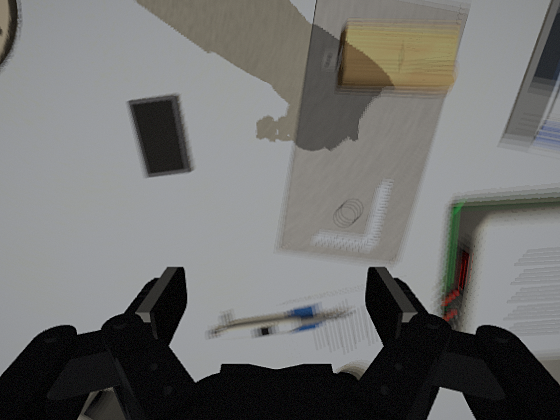

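Emit:
carry_out(
  steps=[
    [[0, 0, -10.5], [6, 0, 1.2], 0],
    [[0, 0, -21], [12, 0, 2.4], 0],
    [[0, 0, -31.5], [18, 0, 3.6], 0],
    [[0, 0, -42], [24, 0, 4.8], 0],
    [[0, 0, -52.5], [30, 0, 6], 0],
    [[0, 0, -63], [36, 0, 7.2], 0],
    [[0, 0, -73.5], [42, 0, 8.4], 0],
    [[0, 0, -84], [48, 0, 9.6], 0],
  ],
)

```text
clock: 2.15
tcp_pos: [0.4289, 0.2939, 0.2282]
orientation: [-0.0, 0.004, 1.0, -0.0]
wrist_force: [0.7, -0.1, 0.1]
finger_gap: 0.0855
grip_force: 0.0
```

Run:
```python
from h import *
env.read_camera("top");env.read_camera("top")
s=env.get_state(); print(s["tcp_pos"],s["joint_pos"],abs(s["qvel"]).max())
print(delta([.475,.36,.16],183))
```

```text
[0.42745168 0.29648067 0.22673264] [ 0.45116638  0.21037323 -0.10175518  1.26119357  0.00146236  0.45591974] 0.07795965482412838
(array([ 0.02, -0.17, -3.27]), array([-4.74,  6.37,  6.66]), 2.25)
```

Emit:
carry_out(
  steps=[
    [[0, 0, -3.3], [-2.5, 3.2, 3], 0],
    [[0, 0, -3.3], [-4.7, 6.4, 6.6], 0],
    [[0, 0, -3.3], [-4.7, 6.4, 6.6], 0],
    [[0, 0, -3.3], [-4.7, 6.4, 6.6], 0],
    [[0, 0, -3.3], [-4.7, 6.4, 6.6], 0],
    [[0, 0, -3.3], [-4.7, 6.4, 6.6], 0],
    [[0, 0, -3.3], [-4.7, 6.4, 6.6], 0],
    [[0, 0, -3.3], [-4.7, 6.4, 6.6], 0],
  ],
)

```text
clock: 3.25
tcp_pos: [0.4775, 0.3552, 0.1633]
orientation: [0.0, -0.021, 1.0, 0.0]
wrist_force: [-0.3, 0.1, 0.6]
finger_gap: 0.0853
grip_force: 0.0
```

Run:
```python
from h import *
a,d,c=snap("wrist","w2")
s=env.get_state(); print(s["tcp_pos"],s["joint_pos"],abs(s["qvel"]).max())
```

```text
[0.47748484 0.3552532  0.16315664] [ 5.04877545e-01  3.78364975e-01 -2.89488014e-02  1.16305481e+00
 -9.98246924e-05  4.61867353e-01] 0.006060369272546627
```

View pics/w2.png

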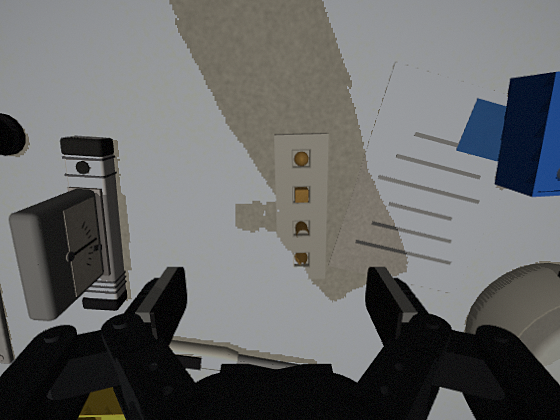

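Run:
```python
from h import *
a,d,c=load("w2")
hsv=cv2.cvtColor(a,cv2.COLOR_RGB2HSV)
m=(hsv[...,1]>95)&(hsv[...,2]>35); m[:135]=0;m[275:]=0;m[:,:280]=0;m[:,325:]=0
for k in cv2.findContours(m.astype(np.uint8),0,2)[0]:
    if cv2.contourArea(k)<8: continue
    mm=np.zeros(m.shape,np.uint8); cv2.drawContours(mm,[k],-1,1,-1)
    v,u=np.nonzero(mm.astype(bool)&(d>0)); P=bydepth(c,np.c_[u,v],d[v,u]); i=P[:,2]>np.percentile(P[:,2],70)
    print(u.mean(),v.mean(),"ztop",np.percentile(P[:,2],[50,95]).round(4),P[i].mean(0).round(4))
v,u=np.mgrid[130:275,270:335].reshape(2,-1); P=bydepth(c,np.c_[u,v],d[v,u]); t=(P[:,2]>.011)&(P[:,2]<.018)
q=cv2.minAreaRect((P[t,:2]*1000).astype(np.float32)); print("tray",q,np.median(P[t,2]))
r=lambda x,y,w,h,s:cv2.resize(a[y:y+h,x:x+w],None,fx=s,fy=s,interpolation=cv2.INTER_CUBIC)
A=r(265,130,75,150,4); B=r(0,120,140,200,3)
M=np.zeros((600,720,3),np.uint8); M[:,:300]=A; M[:600,300:720]=B
cv2.imwrite("pics/m2.png",np.clip(M*1.3,0,255).astype(np.uint8)[:,:,::-1])
```

```text
300.72727272727275 257.53636363636366 ztop [0.014  0.0209] [0.5429 0.385  0.0193]
300.7938144329897 226.7835051546392 ztop [0.0225 0.0294] [0.5058 0.3814 0.0284]
301.2676056338028 194.42253521126761 ztop [0.0182 0.0193] [0.4748 0.3801 0.019 ]
300.9225806451613 158.41935483870967 ztop [0.0174 0.0195] [0.4399 0.3779 0.0191]
tray ((490.00592041015625, 381.69207763671875), (145.1109619140625, 50.126766204833984), 3.9000253677368164) 0.013457514648531954
```

View pics/m2.png

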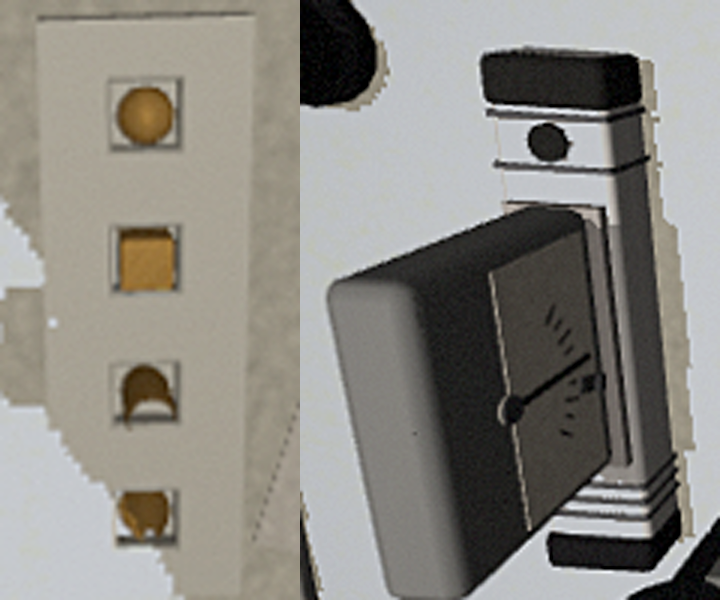

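Run:
```python
from h import *
print(delta([.5095,.3823,.016],183.6))
```

```text
(array([ 0.01,  0.02, -1.14]), array([-3.31,  2.56, 14.72]), 3.3)
```

Emit:
carry_out(
  steps=[
    [[0, 0, -1.1], [-2, 1.5, 4], 0],
    [[0, 0, -1.1], [-3.3, 2.6, 8], 0],
    [[0, 0, -1.1], [-3.3, 2.6, 11.7], 0],
    [[0, 0, -1.1], [-3.3, 2.6, 11.7], 0],
    [[0, 0, -1.1], [-3.3, 2.6, 11.7], 0],
    [[0, 0, -1.1], [-3.3, 2.6, 11.7], 0],
    [[0, 0, -1.1], [-3.3, 2.6, 11.7], 0],
    [[0, 0, -1.1], [-3.3, 2.6, 11.7], 0],
  ],
)

```text
clock: 4.3
tcp_pos: [0.5097, 0.3829, 0.0468]
orientation: [0.001, -0.031, 1.0, 0.0]
wrist_force: [0.6, -0.4, -0.2]
finger_gap: 0.0853
grip_force: 0.0
```

Run:
```python
from h import *
print(env.get_state()["tcp_pos"],delta([.5095,.3823,.016],183.6))
a,d,c=snap("wrist","w3")
print(project(c,[[.5095,.3823,.032],[.5095,.3823,.014]]))
cv2.imwrite("pics/m3.png",cv2.resize(a[150:400,180:400],None,fx=2.4,fy=2.4)[:,:,::-1])
```

```text
[0.50974552 0.38292928 0.0468087 ] (array([ 0.03,  0.08, -0.03]), array([ 0.03, -0.06,  3.08]), 4.3)
[[272.30339118 258.72185047]
 [272.63237834 245.43860492]]
```

View pics/m3.png

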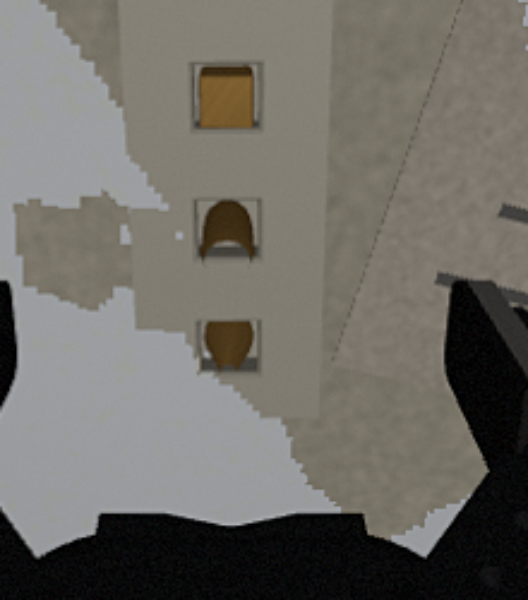

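Run:
```python
from h import *
a,d,c=load("w3")
v,u=np.mgrid[228:312:4,262:292:4]; P=bydepth(c,np.c_[u.ravel(),v.ravel()],d[v,u].ravel())
print((P[:,2].reshape(u.shape)*1000).round().astype(int)); print((P[:,0].reshape(u.shape)*1000).round().astype(int)[:,3])
z=P
v,u=np.mgrid[200:330,240:310].reshape(2,-1);P=bydepth(c,np.c_[u,v],d[v,u]);
print("max",P[:,2].max()); t=P[:,2]>.030; print(P[t].mean(0),t.sum())
```

```text
[[14 13 13 13 13 15 13 13]
 [14 14 13 13 13 14 14 15]
 [ 6  5 11 14 12  5  5 13]
 [ 5 13 19 20 18 14  4 13]
 [ 4 20 23 25 24 19  5 14]
 [ 6 25 29 29 29 26  6 14]
 [ 6 30  6  6  5 30  5 13]
 [12 11 11 12 12 11 11 13]
 [13 13 13 12 13 15 15 12]
 [14 13 14 13 13 13 14 13]
 [13 13 13 14 13 14 14 13]
 [15 12 14 14 13 15 14 14]
 [13 14 13 14 13 13 13 13]
 [14 14 14 13 13 14 13 13]
 [13  6 10  9  9  8  5 14]
 [14 10 12 13 13 11  6 14]
 [12 11 16 15 17 13  4 13]
 [12 11 19 18 18 15  6 13]
 [12  7 20 23 21  6  7 14]
 [12 11 11 12 23 11 12 13]
 [13 13 13 13 13 13 14 14]]
[498 501 503 503 504 504 518 518 520 523 525 528 530 534 539 540 542 542
 542 552 555]
max 0.18876280003922724
[0.47268703 0.38126282 0.1012852 ] 74
```

Emit:
carry_out(
  steps=[
    [[0, 0, 0], [0, 0, 1.6], 0],
    [[0, 0, 0], [0, 0, 3.1], 0],
    [[0, 0, 0], [0, 0, 3.1], 0],
    [[0, 0, 0], [0, 0, 3.1], 255],
    [[0, 0, 0], [0, 0, 3.1], 255],
    [[0, 0, 0], [0, 0, 3.1], 255],
    [[0, 0, 0], [0, 0, 3.1], 255],
    [[0, 0, 0], [0, 0, 3.1], 255],
  ],
  force=40,
)

```text
clock: 5.35
tcp_pos: [0.5095, 0.3829, 0.0153]
orientation: [0.0, -0.031, 1.0, 0.0]
wrist_force: [0.3, 0.2, 1.9]
finger_gap: 0.0101
grip_force: 39.0
```

Emit:
carry_out(
  steps=[
    [[0, 0, 0], [0, 0, 0], 255],
    [[0, 0, 0], [0, 0, -0.5], 255],
    [[0, 0, 0], [0, 0, -1], 255],
    [[0, 0, 0], [0, 0, -2], 255],
    [[0, 0, 0], [0, 0, -3], 255],
    [[0, 0, 0], [0, 0, -5], 255],
    [[0, 0, 0], [0, 0, -8], 255],
    [[0, 0, 0], [0, 0, -11], 255],
  ],
)

```text
clock: 6.35
tcp_pos: [0.5093, 0.3827, 0.1263]
orientation: [0.0, -0.031, 1.0, 0.0]
wrist_force: [0.2, 0.9, -0.0]
finger_gap: 0.01
grip_force: 39.0
```

Run:
```python
from h import *
s=env.get_state(); print(s["tcp_pos"],s["finger_gap"],s["grip_force"],s["wrist_force"])
a,d,c=snap("wrist","w4")
cv2.imwrite("pics/m4.png",cv2.resize(a[130:380,160:400],None,fx=2.4,fy=2.4)[:,:,::-1])
print(delta([.58,-.24,.12],183.6))
```

```text
[0.50929325 0.38270454 0.12633107] 0.010037357554811882 38.95920932292938 [ 0.18020259  0.93944694 -0.04844795]
(array([ 0.17,  0.36, -0.03]), array([ -2.96, -62.7 ,   0.95]), 6.4)
```

View pics/m4.png

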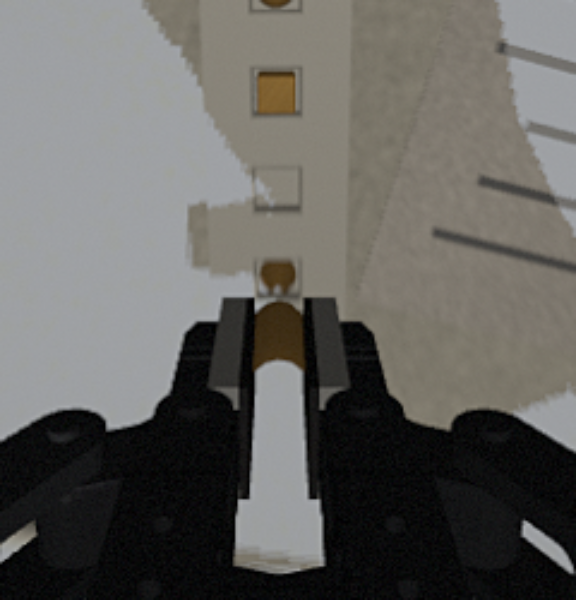

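Emit:
carry_out(
  steps=[
    [[0, 0, 0], [-1, -3, -2.5], 255],
    [[0, 0, 0], [-2, -8, -4], 255],
    [[0, 0, 0], [-3, -14, -4], 255],
    [[0, 0, 0], [-4, -20, -4], 255],
    [[0, 0, 0], [-5, -26, -4], 255],
    [[0, 0, 0], [-6, -32, -4], 255],
    [[0, 0, 0], [-7, -38, -4], 255],
    [[0, 0, 0], [-8, -44, -4], 255],
  ],
)

```text
clock: 7.4
tcp_pos: [0.6169, -0.0534, 0.1656]
orientation: [0.001, -0.031, 1.0, -0.0]
wrist_force: [0.6, -0.2, -0.6]
finger_gap: 0.0099
grip_force: 39.0
```

Emit:
carry_out(
  steps=[
    [[0, 0, 0], [-0.5, -6, 0], 255],
    [[0, 0, 0], [-0.5, -12, 0], 255],
    [[0, 0, 0], [-0.5, -15, 0], 255],
    [[0, 0, 0], [-0.5, -17, 0], 255],
    [[0, 0, 0], [-0.5, -18, 0], 255],
    [[0, 0, 0], [-0.5, -18, 0], 255],
    [[0, 0, 0], [-0.5, -18, 0], 255],
    [[0, 0, 0], [-0.5, -18, 0], 255],
  ],
)

```text
clock: 8.4
tcp_pos: [0.6329, -0.2295, 0.1651]
orientation: [-0.0, -0.032, 0.999, 0.0]
wrist_force: [-0.2, -0.0, 0.6]
finger_gap: 0.01
grip_force: 39.0
```

Run:
```python
from h import *
a,d,c=snap("wrist","w5"); s=env.get_state(); print(s["tcp_pos"],s["finger_gap"],abs(s["qvel"]).max())
# unwarp board patch orthographically, 1 px = 0.5 mm
xs=np.arange(.54,.64,.0005); ys=np.arange(-.32,-.18,.0005)
X,Y=np.meshgrid(xs,ys,indexing="ij"); uv=project(c,np.c_[X.ravel(),Y.ravel(),np.full(X.size,.008)]).astype(np.float32)
o=cv2.remap(a,uv[:,0].reshape(X.shape),uv[:,1].reshape(X.shape),1)
g=cv2.GaussianBlur(cv2.cvtColor(o,cv2.COLOR_RGB2GRAY),(3,3),0)
k=cv2.HoughCircles(g,cv2.HOUGH_GRADIENT,1,20,param1=60,param2=12,minRadius=28,maxRadius=38)
print([(xs[int(q[1])],ys[int(q[0])],q[2]*.5) for q in k[0][:4]] if k is not None else None)
h=np.hstack([cv2.resize(o,(560,400)), ])
cv2.imwrite("pics/m5.png",h[:,:,::-1])
```

```text
[ 0.63288985 -0.22965002  0.16507792] 0.00979403515492258 0.004977481386557022
[(np.float64(0.5864999999999949), np.float64(-0.25249999999999995), np.float32(15.95))]
```

Run:
```python
from h import *
print(delta([.586,-.252,.04],183.6))
```

```text
(array([-0.  ,  0.  ,  0.05]), array([ 4.82, -1.93, 12.51]), 8.45)
```

Emit:
carry_out(
  steps=[
    [[0, 0, 0], [2.5, -1, 3], 255],
    [[0, 0, 0], [4.8, -1.9, 6], 255],
    [[0, 0, 0], [4.8, -1.9, 9], 255],
    [[0, 0, 0], [4.8, -1.9, 11.5], 255],
    [[0, 0, 0], [4.8, -1.9, 12.5], 255],
    [[0, 0, 0], [4.8, -1.9, 12.5], 255],
    [[0, 0, 0], [4.8, -1.9, 12.5], 255],
    [[0, 0, 0], [4.8, -1.9, 12.5], 255],
  ],
)

```text
clock: 9.45
tcp_pos: [0.5869, -0.2531, 0.0412]
orientation: [0.001, -0.031, 1.0, -0.001]
wrist_force: [-0.1, -0.2, 0.2]
finger_gap: 0.0099
grip_force: 39.0
```

Run:
```python
from h import *
print(env.get_state()["tcp_pos"],delta([.586,-.252,.0175],183.6))
```

```text
[ 0.58689813 -0.25310697  0.04116119] (array([-0.07,  0.1 , -0.02]), array([0.09, 0.12, 2.37]), 9.45)
```

Emit:
carry_out(
  steps=[
    [[0, 0, 0], [0, 0, 1], 255],
    [[0, 0, 0], [0, 0, 1.8], 255],
    [[0, 0, 0], [0, 0, 2], 255],
    [[0, 0, 0], [0, 0, 2.15], 255],
    [[0, 0, 0], [0, 0, 2.25], 255],
    [[0, 0, 0], [0, 0, 2.35], 255],
    [[0, 0, 0], [0, 0, 2.35], 255],
    [[0, 0, 0], [0, 0, 2.35], 255],
  ],
)

```text
clock: 10.45
tcp_pos: [0.5863, -0.2528, 0.0172]
orientation: [0.0, -0.031, 1.0, -0.0]
wrist_force: [-2.3, 2.1, 6.3]
finger_gap: 0.0099
grip_force: 39.5
```

Emit:
carry_out(
  steps=[
    [[0, 0, 0], [0, 0, -0.05], 255],
    [[0, 0, 0], [0, 0, -0.05], 200],
    [[0, 0, 0], [0, 0, -0.05], 150],
    [[0, 0, 0], [0, 0, -0.05], 100],
    [[0, 0, 0], [0, 0, -0.05], 50],
    [[0, 0, 0], [0, 0, -0.05], 0],
    [[0, 0, 0], [0, 0, -1], 0],
    [[0, 0, 0], [0, 0, -3], 0],
  ],
)

```text
clock: 11.45
tcp_pos: [0.5854, -0.2524, 0.0463]
orientation: [-0.001, -0.031, 1.0, 0.0]
wrist_force: [0.7, 0.1, -0.2]
finger_gap: 0.0857
grip_force: 0.0
```

Emit:
carry_out(
  steps=[
    [[0, 0, 0], [0, 0, -4], 0],
    [[0, 0, 0], [-1, 2, -8], 0],
    [[0, 0, 0], [-2, 4, -12], 0],
    [[0, 0, 0], [-4, 6, -15], 0],
    [[0, 0, 0], [-5, 6, -16], 0],
    [[0, 0, 0], [-5, 6, -16], 0],
    [[0, 0, 0], [-5, 6, -16], 0],
    [[0, 0, 0], [-5, 6, -16], 0],
  ],
)

```text
clock: 12.45
tcp_pos: [0.6312, -0.1899, 0.2054]
orientation: [-0.001, -0.031, 1.0, 0.0]
wrist_force: [0.2, 0.3, 0.0]
finger_gap: 0.0858
grip_force: 0.0
```

Run:
```python
from h import *
a,d,c=snap("wrist","w6"); s=env.get_state(); print(s["tcp_pos"],s["finger_gap"],abs(s["qvel"]).max())
t=snap("top","t6")
uv=project(c,[[.586,-.252,.034],[.59,-.25,.008]]); print(uv)
v,u=np.mgrid[0:260,60:500].reshape(2,-1); m=d[v,u]>0; P=bydepth(c,np.c_[u,v][m],d[v,u][m]); V=np.c_[u,v][m]
near=(np.hypot(P[:,0]-.586,P[:,1]+.252)<.03)&(P[:,2]>.014); print("bead",near.sum(),P[near].mean(0),np.percentile(P[near,2],[5,50,95]),V[near].mean(0))
# offcut by depth
o=(abs(P[:,0]-.61)<.12)&(abs(P[:,1]+.034)<.08)&(P[:,2]>.02)&(P[:,2]<.07)
print("off",o.sum(),cv2.minAreaRect((P[o,:2]*1000).astype(np.float32)))
np.save("pics/off.npy",P[o])
# composite
m=np.zeros((560,760,3),np.uint8); m[:420,:560]=a; x=cv2.resize(a[100:200,200:300],(200,200)); 
cv2.imwrite("pics/m6.png",a[:,:,::-1])
```

```text
[ 0.63132158 -0.18991125  0.20552351] 0.08541682889646468 0.008753278057545628
[[214.87101668 143.35206033]
 [221.24673334 144.93200404]]
bead 62 [ 0.58476385 -0.24820012  0.02616775] [0.01508179 0.02837151 0.0327329 ] [220.03225806 141.61290323]
off 11147 ((609.8519897460938, -34.91440963745117), (141.88296508789062, 75.36177825927734), 3.1672356128692627)
```

View pics/m6.png

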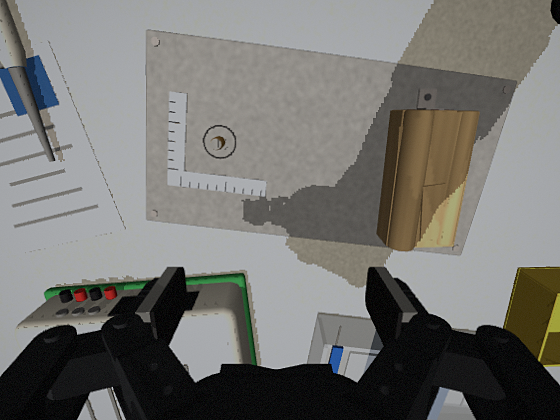

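Run:
```python
from h import *
t=np.radians(32); M=np.c_[[0,np.cos(t),-np.sin(t)],[0,0,0],[0,-np.sin(t),-np.cos(t)]]; M[:,1]=np.cross(M[:,2],M[:,0])
rv,sh,_=delta([.52,.262,.185],M=M); print(M[:,1],rv,np.linalg.norm(rv),sh,rv/10,sh/10)
P=np.load("pics/off.npy"); th=np.radians(3.3); c0=np.array([.6099,-.0349])
e=np.array([[np.cos(th),np.sin(th)],[-np.sin(th),np.cos(th)]]); Q=(P[:,:2]-c0)@e.T
for k in range(-40,40,4):
    m=(abs(Q[:,1]*1000-k)<2)&(abs(Q[:,0])<.06); print(k,m.sum(),np.median(P[m,2]).round(4) if m.any() else None,end="; ")
# crest line: fit circle radius 14 in slices of x
from scipy.optimize import least_squares
for lo,hi in((-.06,-.02),(-.02,.02),(.02,.06)):
    m=(Q[:,0]>lo)&(Q[:,0]<hi)&(abs(Q[:,1]+.022)<.008)&(P[:,2]>.05)
    f=least_squares(lambda p:np.hypot(Q[m,1]-p[0],P[m,2]-p[1])-.014,[-.022,.044],loss="soft_l1",f_scale=.001).x; print(lo,m.sum(),f)
```

```text
[1. 0. 0.] [ 26.02 -24.58  90.87] 97.6656218942981 [ 8.34 45.79  2.1 ] [ 2.602 -2.458  9.087] [0.834 4.579 0.21 ]
-40 0 None; -36 1560 0.0393; -32 747 0.052; -28 629 0.0553; -24 526 0.0569; -20 504 0.057; -16 383 0.0558; -12 245 0.0539; -8 390 0.0494; -4 474 0.0491; 0 455 0.0488; 4 457 0.0484; 8 454 0.0482; 12 436 0.0478; 16 577 0.0477; 20 599 0.0501; 24 487 0.051; 28 375 0.0502; 32 174 0.0478; 36 118 0.0431; -0.06 767 [-0.02104458  0.04303119]
-0.02 678 [-0.02138793  0.0431005 ]
0.02 597 [-0.02179155  0.04315019]
```

Emit:
carry_out(
  steps=[
    [[2.6, -2.5, 9.1], [0.8, 4.6, 0.2], 0],
    [[5.2, -4.9, 18.2], [1.7, 9.2, 0.4], 0],
    [[7.8, -7.4, 27.3], [2.5, 13.7, 0.6], 0],
    [[10.4, -9.8, 36.3], [3.3, 18.3, 0.8], 0],
    [[13, -12.3, 45.4], [4.2, 22.9, 1], 0],
    [[15.6, -14.7, 54.5], [5, 27.5, 1.2], 0],
    [[18.2, -17.2, 63.6], [5.8, 32.1, 1.5], 0],
    [[20.8, -19.7, 72.7], [6.7, 36.6, 1.7], 0],
  ],
)

```text
clock: 13.55
tcp_pos: [0.5436, 0.1665, 0.1897]
orientation: [0.162, 0.556, 0.8, -0.161]
wrist_force: [0.9, 0.3, 0.0]
finger_gap: 0.0856
grip_force: 0.0
```

Run:
```python
from h import *
s=env.get_state(); print(s["tcp_pos"],s["joint_pos"])
t=np.radians(32); M=np.c_[[0,np.cos(t),-np.sin(t)],[0,0,0],[0,-np.sin(t),-np.cos(t)]]; M[:,1]=np.cross(M[:,2],M[:,0])
print(delta([.52,.265,.14],M=M))
```

```text
[0.54362412 0.16652923 0.18965953] [ 0.38620244  0.41500246  0.01248345  1.26898599 -0.44973481  1.62388276]
(array([ 5.55, -5.18, 19.08]), array([11.19,  1.42, -0.04]), 13.55)
```

Emit:
carry_out(
  steps=[
    [[2.5, -2.3, 9], [5, 0.7, 0], 0],
    [[5.5, -5.2, 19], [10, 1.4, 0], 0],
    [[5.5, -5.2, 19], [11.2, 1.4, 0], 0],
    [[5.5, -5.2, 19], [11.2, 1.4, 0], 0],
    [[5.5, -5.2, 19], [11.2, 1.4, 0], 0],
    [[5.5, -5.2, 19], [11.2, 1.4, 0], 0],
    [[5.5, -5.2, 19], [11.2, 1.4, 0], 0],
    [[5.5, -5.2, 19], [11.2, 1.4, 0], 0],
  ],
)

```text
clock: 14.55
tcp_pos: [0.5202, 0.2632, 0.1404]
orientation: [0.194, 0.678, 0.682, -0.194]
wrist_force: [-0.7, -0.1, -1.1]
finger_gap: 0.0853
grip_force: 0.0
```

Run:
```python
from h import *
a,d,c=snap("wrist","w7"); s=env.get_state(); print(s["tcp_pos"],s["orientation"],abs(s["qvel"]).max())
b,_,cs=snap("scene","s7")
print(project(c,[[.52,.186,.076],[.52,.186,.039],[.43,.18,.012],[.61,.175,.012]]))
m=np.zeros((600,800,3),np.uint8); m[:420,:560]=a; m[420:600,:560]=cv2.resize(b[215:290,325:385],(240,300),interpolation=2)[:180].repeat(1,0)[:, :1]*0
p=project(cs,[[.52,.175,.05]])[0].astype(int); w=cv2.resize(b[p[1]-35:p[1]+40,p[0]-30:p[0]+30],(240,300),interpolation=2); m[:300,560:]=w
p=project(c,[[.52,.186,.055]])[0].astype(int); y,x=np.clip(p[1]-45,0,330),np.clip(p[0]-75,0,400)
m[420:600,:300]=cv2.resize(a[y:y+90,x:x+150],(300,180),interpolation=2)
m[300:600,300+200:800]=cv2.resize(a[y:y+90,x+25:x+125],(300,300),interpolation=2)
print(x,y); cv2.imwrite("pics/m7.png",np.clip(m*1.3,0,255).astype(np.uint8)[:,:,::-1])
```

```text
[0.5200983  0.26331819 0.14018576] [ 0.19441263  0.67763626  0.68206241 -0.19443176] 0.004909300189453866
[[276.71076104 249.34739688]
 [276.71659264 215.32907724]
 [185.66913704 197.65533253]
 [366.40194623 201.91132775]]
201 184
```

View pics/m7.png

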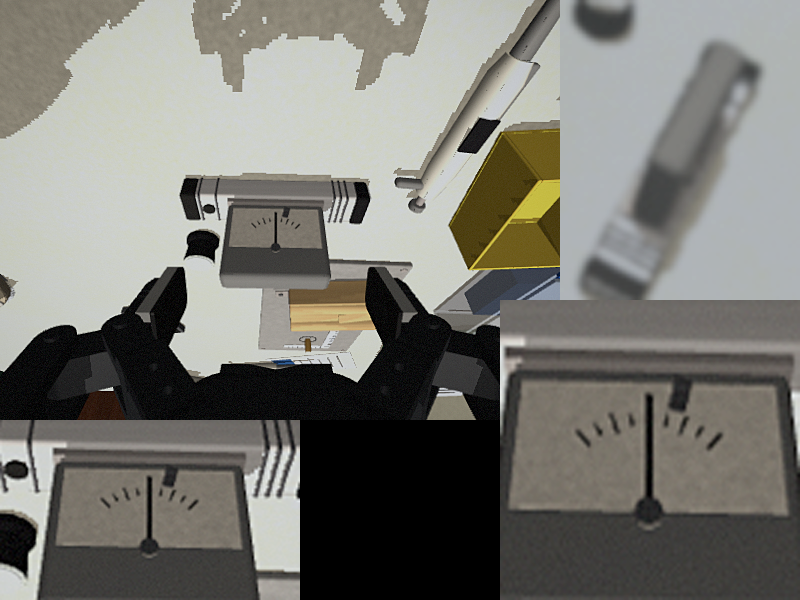

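Run:
```python
from h import *
a,d,c=load("w7")
g=cv2.cvtColor(a,cv2.COLOR_RGB2GRAY).astype(int)
# face pixels by depth -> plane
v,u=np.mgrid[212:245,235:318].reshape(2,-1); P=bydepth(c,np.c_[u,v],d[v,u])
q=(P[:,2]>.035)&(P[:,2]<.09)&(abs(P[:,1]-.18)<.03)
A=np.c_[P[q,0]-.52,np.ones(q.sum())]; y=P[q,1]
for _ in range(4):
    s=np.linalg.lstsq(A,y,rcond=None)[0]; r=abs(A@s-y); k=r<.003; A,y=A[k],y[k]
print("face: slope deg",np.degrees(np.arctan(s[0])),"y at x=.52",s[1],len(y))
th=np.arctan(s[0]); ex=np.array([np.cos(th),np.sin(th),0]); n=np.array([-np.sin(th),np.cos(th),0]); p0=np.array([.52,s[1],0])
def onface(uv):
    o,D=ray(c,uv); t=((p0-o)@n)/(D@n); X=o+D*t[:,None]; return np.c_[(X-p0)@ex,X[:,2]]
# dark blobs
def cent(x0,x1,y0,y1,th):
    w=np.clip(th-g[y0:y1,x0:x1],0,None); V,U=np.mgrid[y0:y1,x0:x1]; return [(U*w).sum()/w.sum(),(V*w).sum()/w.sum()]
np.set_printoptions(linewidth=220)
print(g[206:222,268:296])
piv=cent(270,282,243,251,45); n1=cent(272,279,214,220,70); n2=cent(272,279,228,236,70)
mk=cent(282,291,209,214,60); print("px",piv,n1,n2,mk)
F=onface([piv,n1,n2,mk]); print(F)
for i in(1,2): print("needle deg",np.degrees(np.arctan2(F[i,0]-F[0,0],F[0,1]-F[i,1])))
print("mark deg",np.degrees(np.arctan2(F[3,0]-F[0,0],F[0,1]-F[3,1])),np.hypot(*(F[3]-F[0])))
# lamp extents
v,u=np.mgrid[170:295,170:385].reshape(2,-1); P=bydepth(c,np.c_[u,v],d[v,u]); q=(P[:,2]>.006)&(P[:,2]<.03)&(abs(P[:,1]-.175)<.035)&(abs(P[:,0]-.52)<.11)
print("bar",cv2.minAreaRect((P[q,:2]*1000).astype(np.float32)))
q=(P[:,2]>.1)&(P[:,2]<.115)&(abs(P[:,1]-.175)<.035); print("gauge top",cv2.minAreaRect((P[q,:2]*1000).astype(np.float32)),q.sum(),P[q].mean(0))
```

```text
face: slope deg -1.3543408195688966 y at x=.52 0.18826916774593588 2725
[[ 39  41  42  43  45  42  38  45  42  46  40  39  39  42  43  41  35  39  44  48  48  46  47  47  47  48  47  45]
 [ 42  42  41  44  45  46  42  44  40  43  42  43  44  43  40  46  34  32  30  36  43  40  45  43  42  44  38  47]
 [ 64  68  60  58  57  57  57  60  60  59  58  59  59  60  61  50  34  31  28  28  28  31  51  57  51  54  51  49]
 [ 93  95  89  88  86  87  92  88  88  88  87  87  88  88  92  65  37  31  34  33  28  36  75  84  81  82  83  77]
 [ 88  90  88  89  93  92  94  95  92  91  90  90  94  99 103  68  34  35  38  37  30  51  90  97  98  97  99  98]
 [ 88  88  89  91  91  93  85  77  84  87  87  88  91  94 100  63  29  30  28  33  26  69  93  92  91  92  91  95]
 [ 88  89  92  89  93  96  59  31  50  82  90  88  88  94  81  44  22  26  29  25  29  77  92  90  88  89  92  91]
 [ 92  93  91  91  90  99  55   0   9  81  92  90  89  96  69  36  28  30  33  28  33  87  94  90  86  89  90  90]
 [ 90  93  93  91  92 100  61   4  12  86  94  90  91  90  61  32  24  31  27  26  46  88  93  88  87  86  8
[... 841 characters left out ...]
6162), np.float64(246.6087420042644)] [np.float64(275.343669250646), np.float64(216.51937984496124)] [np.float64(275.3413231064238), np.float64(231.5091083413231)] [np.float64(285.97893432465924), np.float64(211.08921933085503)]
[[-0.00136519  0.07479358]
 [-0.00125858  0.04229197]
 [-0.00121028  0.05911172]
 [ 0.00850227  0.0356032 ]]
needle deg 0.1879412246958031
needle deg 0.5659640185308366
mark deg 14.132340393545697 0.04041352471454533
bar ((518.9813842773438, 177.29217529296875), (39.62950897216797, 180.90310668945312), 88.58076477050781)
gauge top ((518.28076171875, 177.82791137695312), (21.98400115966797, 88.44185638427734), 89.23495483398438) 1567 [0.51801169 0.1809816  0.10303447]
```

Run:
```python
from h import *
t=np.radians(57.3); M=np.c_[[0,np.cos(t),-np.sin(t)],[0,0,0],[0,-np.sin(t),-np.cos(t)]]; M[:,1]=np.cross(M[:,2],M[:,0])
print(delta([.523,.23,.098],M=M))
```

```text
(array([  0.17, -25.37,   0.34]), array([-0.62,  0.28,  5.33]), 14.65)
```

Emit:
carry_out(
  steps=[
    [[0, -8, 0], [0, 0.3, 1.5], 0],
    [[0, -16, 0], [-0.3, 0.3, 3], 0],
    [[0, -25.4, 0], [-0.6, 0.3, 4.5], 0],
    [[0, -25.4, 0], [-0.6, 0.3, 5.3], 0],
    [[0, -25.4, 0], [-0.6, 0.3, 5.3], 0],
    [[0, -25.4, 0], [-0.6, 0.3, 5.3], 0],
    [[0, -25.4, 0], [-0.6, 0.3, 5.3], 0],
    [[0, -25.4, 0], [-0.6, 0.3, 5.3], 0],
  ],
)

```text
clock: 15.65
tcp_pos: [0.5236, 0.2308, 0.1001]
orientation: [0.34, 0.619, 0.623, -0.337]
wrist_force: [0.5, 0.9, 0.1]
finger_gap: 0.0851
grip_force: 0.0
```

```bash
cat > face.py <<'E'
from h import *
a,d,c=snap("wrist","w8"); s=env.get_state(); print(s["tcp_pos"],abs(s["qvel"]).max(),c["origin"])
g=cv2.cvtColor(a,cv2.COLOR_RGB2GRAY)
th=np.radians(-1.35); ex=np.array([np.cos(th),np.sin(th),0]); n=np.array([-np.sin(th),np.cos(th),0]); p0=np.array([.519,.1883,0])
xs=np.arange(-.03,.03,.0005); zs=np.arange(.03,.085,.0005)
X,Z=np.meshgrid(xs,zs); P=p0+X.ravel()[:,None]*ex+np.c_[np.zeros((X.size,2)),Z.ravel()]
uv=project(c,P).astype(np.float32); o=cv2.remap(g,uv[:,0].reshape(X.shape),uv[:,1].reshape(X.shape),2)
np.save("pics/o8.npy",o)
np.set_printoptions(linewidth=260)
for i in range(0,len(zs),2): print("%.1f"%(zs[i]*1000)," ".join("%2d"%(q//4) for q in o[i,20:110:1]))
E
python3 face.py
```

```text
[0.52344882 0.23071647 0.0995309 ] 0.018034119594087825 [0.5215543  0.39413333 0.1116008 ]
30.0 16 16 16 16 16 16 16 16 16 16 16 17 16 16 17 17 17 16 16 16 16 16 16 17 17 17 16 17 17 17 17 17 16 16 16 17 17 16 17 17 17 17 17 17 17 17 17 17 17 17 16 17 17 16 16 16 17 17 17 17 17 17 17 17 17 17 17 16 16 17 17 16 16 16 16 17 17 17 16 17 16 16 17 17 17 17 17 17 17 17
31.0 15 16 16 16 15 16 16 16 16 16 16 16 16 16 16 16 16 16 16 16 16 16 16 16 16 16 16 16 16 15 16 17 16 16 16 16 16 16 16 17 16 16 16 16 16 16 17 16 15 16 16 16 16 17 16 15 15 15 15 15 16 16 17 17 17 17 16 16 16 16 16 16 16 16 15 15 15 15 16 16 16 16 16 16 16 15 15 15 16 16
32.0 18 19 19 19 19 18 18 19 19 18 18 19 19 19 19 19 19 19 19 19 19 19 18 18 19 19 19 19 19 19 19 19 19 19 19 19 18 18 19 18 18 18 18 19 19 18 18 18 19 19 18 18 19 20 18 13 11 10 10 11 12 12 13 13 13 14 17 18 19 19 19 19 19 19 18 18 18 18 18 18 18 18 19 19 19 19 19 19 18 18
33.0 30 31 30 30 31 30 29 29 29 30 30 29 30 30 30 30 29 30 30 30 30 31 30 30 29 30 30 30 30 30 30 30 30 30 29 29 30 30 31 31 31 31 31 31 31 30 30 30 31 30 31 32 31 33 27 17 10  9 11 10
[... 13690 characters left out ...]
 17 17 18 18 17 17 17 17 17 17 17 17 18 18 17 17 17 17 17 17 17 17 18 17 17 17 17 17 17 17 17 17 17 17 17 17 17 17 17 17 17 17 17 17 17 17 17 17 17 17
84.0 17 17 17 17 17 18 18 17 17 17 17 17 17 17 17 18 18 17 18 17 17 17 17 17 17 17 17 17 17 17 17 17 17 17 18 17 17 17 17 17 17 18 17 17 17 17 17 17 17 17 17 17 17 17 17 17 17 17 18 18 17 17 17 17 17 17 17 17 18 18 17 17 17 17 18 17 17 18 17 17 17 17 17 17 18 17 18 18 18 17
85.0 17 18 18 17 17 17 17 17 17 17 17 17 17 17 17 17 17 17 17 17 17 17 17 17 17 18 17 17 17 17 17 17 17 17 17 17 17 17 18 17 17 17 17 17 17 17 18 17 17 17 17 17 17 18 18 17 17 17 17 17 17 17 17 17 18 17 17 17 17 17 17 17 17 17 17 17 17 17 18 18 17 17 17 17 17 17 17 17 17 17
```

Run:
```python
from h import *
rv,sh,_=delta([.5187,.1773,.19],178.6); print(rv,np.linalg.norm(rv),sh)
print(delta([.5187,.2273,.20],178.6)[1])
```

```text
[-43.73  45.11 -80.18] 101.86293437752518 [-10.5   -0.51  -0.41]
[-8.63 -0.48 -5.15]
```

Emit:
carry_out(
  steps=[
    [[0, 0, 0], [-3, 0, -4], 0],
    [[-4.4, 4.5, -8], [-7, -0.3, -6], 0],
    [[-8.7, 9, -16], [-9, -0.5, -6], 0],
    [[-13.1, 13.5, -24.1], [-9, -0.5, -6], 0],
    [[-17.5, 18, -32.1], [-9, -0.5, -6], 0],
    [[-21.9, 22.6, -40.1], [-9, -0.5, -5], 0],
    [[-26.2, 27.1, -48.1], [-9, -0.5, -5], 0],
    [[-30.6, 31.6, -56.1], [-9, -0.5, -5], 0],
  ],
)

```text
clock: 16.7
tcp_pos: [0.5178, 0.2241, 0.2017]
orientation: [0.114, 0.217, 0.963, -0.114]
wrist_force: [-0.1, -0.7, 0.1]
finger_gap: 0.0853
grip_force: 0.0
```

Run:
```python
from h import *
print(env.get_state()["tcp_pos"],delta([.5187,.1773,.15],178.6))
```

```text
[0.51778252 0.22409291 0.2017343 ] (array([-13.04,  13.38, -23.75]), array([-0.52, -3.2 ,  6.18]), 16.7)
```

Emit:
carry_out(
  steps=[
    [[-4.3, 4.5, -8], [-0.2, -1, 1], 0],
    [[-8.7, 9, -16], [-0.3, -2, 2], 0],
    [[-13, 13.4, -23.7], [-0.5, -3.2, 4], 0],
    [[-13, 13.4, -23.7], [-0.5, -3.2, 6.2], 0],
    [[-13, 13.4, -23.7], [-0.5, -3.2, 6.2], 0],
    [[-13, 13.4, -23.7], [-0.5, -3.2, 6.2], 0],
    [[-13, 13.4, -23.7], [-0.5, -3.2, 6.2], 0],
    [[-13, 13.4, -23.7], [-0.5, -3.2, 6.2], 0],
  ],
)

```text
clock: 17.7
tcp_pos: [0.519, 0.1778, 0.1496]
orientation: [0.001, 0.015, 1.0, -0.002]
wrist_force: [-0.2, -0.0, 0.1]
finger_gap: 0.0852
grip_force: 0.0
```

Run:
```python
from h import *
print(env.get_state()["tcp_pos"],delta([.5187,.1773,.056],178.6))
```

```text
[0.51901165 0.17778266 0.14956506] (array([-0.2 ,  0.08, -0.3 ]), array([ 0.04, -0.02,  9.36]), 17.7)
```

Emit:
carry_out(
  steps=[
    [[-0.2, 0.1, -0.3], [0, 0, 3], 0],
    [[-0.2, 0.1, -0.3], [0, 0, 6], 0],
    [[-0.2, 0.1, -0.3], [0, 0, 9.3], 0],
    [[-0.2, 0.1, -0.3], [0, 0, 9.3], 0],
    [[-0.2, 0.1, -0.3], [0, 0, 9.3], 80],
    [[-0.2, 0.1, -0.3], [0, 0, 9.3], 140],
    [[-0.2, 0.1, -0.3], [0, 0, 9.3], 255],
    [[-0.2, 0.1, -0.3], [0, 0, 9.3], 255],
  ],
  force=90,
)

```text
clock: 18.7
tcp_pos: [0.5196, 0.1768, 0.0568]
orientation: [0.0, 0.013, 1.0, -0.0]
wrist_force: [-0.5, -0.3, 5.1]
finger_gap: 0.0206
grip_force: 88.0
```

Emit:
carry_out(
  steps=[
    [[0, 0, 0], [0, 0, 0], 255],
    [[0, 0, 0], [0, 0, 0], 255],
    [[0, 0, 0], [0, 0, 0], 255],
    [[0, 0, 0], [0, 0, -0.3], 255],
    [[0, 0, 0], [0, 0, -1], 255],
    [[0, 0, 0], [0, 0, -2], 255],
    [[0, 0, 0], [0, 0, -2], 255],
    [[0, 0, 0], [0, 0, -2], 255],
  ],
)

```text
clock: 19.7
tcp_pos: [0.5189, 0.1768, 0.0758]
orientation: [-0.001, 0.013, 1.0, -0.0]
wrist_force: [0.9, -0.1, -3.6]
finger_gap: 0.0211
grip_force: 88.0
```

Run:
```python
from h import *
s=env.get_state(); print(s)
```

```text
{'clock': 19.7, 'joint_pos': array([ 1.81895914e-01,  3.59603741e-01, -2.86062221e-01,  9.26630022e-01,
        3.72160964e-05,  2.07440508e-01]), 'qvel': array([-0.00025034,  0.00281396, -0.00731725,  0.00010179,  0.00024597,
        0.00101605]), 'tau': array([-3.49804410e-03, -4.92375004e+01,  2.78219587e+01, -7.87162688e-03,
       -1.79078204e-03,  1.57979588e-05]), 'tcp_pos': array([0.51890409, 0.17679476, 0.07583439]), 'orientation': array([-7.39265302e-04,  1.27719601e-02,  9.99918154e-01, -1.26791035e-04]), 'wrist_force': array([ 0.88579627, -0.12205144, -3.58278128]), 'ft_torque': array([0.00012891, 0.01929798, 0.01760866]), 'grip_force': 87.9625654220581, 'finger_gap': 0.02112444557198124}
```

Run:
```python
from h import *
print(delta([.6111,-.0565,.18],93))
```

```text
(array([-8.000e-02, -6.000e-02,  8.554e+01]), array([ -9.8 , -23.09, -10.42]), 19.7)
```

Emit:
carry_out(
  steps=[
    [[0, 0, 0], [0, 0, -3], 255],
    [[0, 0, 10], [-1, -3, -6], 255],
    [[0, 0, 20], [-2.5, -6, -9], 255],
    [[0, 0, 30], [-4, -9, -10.4], 255],
    [[0, 0, 40], [-5.5, -12.5, -10.4], 255],
    [[0, 0, 50], [-7, -16, -10.4], 255],
    [[0, 0, 60], [-8.5, -19.5, -10.4], 255],
    [[0, 0, 70], [-9.8, -22, -10.4], 255],
  ],
)

```text
clock: 20.7
tcp_pos: [0.6115, -0.0473, 0.1791]
orientation: [-0.001, 0.587, 0.81, -0.001]
wrist_force: [0.6, 0.4, -2.3]
finger_gap: 0.021
grip_force: 88.7
```

Emit:
carry_out(
  steps=[
    [[0, 0, 8], [0.3, -1, 0], 255],
    [[0, 0, 15.5], [0.3, -1, 0], 255],
    [[0, 0, 15.5], [0.3, -1, 0], 255],
    [[0, 0, 15.5], [0.3, -1, 0], 255],
    [[0, 0, 15.5], [0.3, -1, 0], 255],
    [[0, 0, 15.5], [0.3, -1, 0], 255],
    [[0, 0, 15.5], [0.3, -1, 0], 255],
    [[0, 0, 15.5], [0.3, -1, 0], 255],
  ],
)

```text
clock: 21.7
tcp_pos: [0.601, -0.0459, 0.1797]
orientation: [-0.0, 0.688, 0.726, -0.001]
wrist_force: [-0.3, 0.3, -3.5]
finger_gap: 0.0208
grip_force: 89.1
```

Run:
```python
from h import *
s=env.get_state(); print(s["tcp_pos"],s["wrist_force"],s["joint_pos"],delta([.6111,-.0565,.118],93))
```

```text
[ 0.60098283 -0.04593371  0.17973831] [-0.25627046  0.29838671 -3.5406408 ] [-2.09103621e-01  3.86448775e-01  2.44520999e-02  1.21026982e+00
 -5.97139702e-04  1.30850763e+00] (array([-0.09,  0.01,  0.05]), array([-1.11,  0.96,  6.17]), 21.7)
```

Emit:
carry_out(
  steps=[
    [[0, 0, 0], [-0.5, 0.5, 2], 255],
    [[0, 0, 0], [-1.1, 1, 4], 255],
    [[0, 0, 0], [-1.1, 1, 5.5], 255],
    [[0, 0, 0], [-1.1, 1, 6.2], 255],
    [[0, 0, 0], [-1.1, 1, 6.2], 255],
    [[0, 0, 0], [-1.1, 1, 6.2], 255],
    [[0, 0, 0], [-1.1, 1, 6.2], 255],
    [[0, 0, 0], [-1.1, 1, 6.2], 255],
  ],
)

```text
clock: 22.7
tcp_pos: [0.6117, -0.0565, 0.1183]
orientation: [-0.0, 0.688, 0.726, -0.0]
wrist_force: [0.9, -0.1, -3.7]
finger_gap: 0.0211
grip_force: 89.1
```

Emit:
carry_out(
  steps=[
    [[0, 0, 0], [0, 0, 0.1], 255],
    [[0, 0, 0], [0, 0, 0.15], 255],
    [[0, 0, 0], [0, 0, 0.2], 255],
    [[0, 0, 0], [0, 0, 0.25], 255],
    [[0, 0, 0], [0, 0, 0.3], 255],
    [[0, 0, 0], [0, 0, 0.3], 255],
    [[0, 0, 0], [0, 0, 0.3], 255],
    [[0, 0, 0], [0, 0, 0.3], 255],
  ],
)

```text
clock: 23.7
tcp_pos: [0.6114, -0.0565, 0.1148]
orientation: [-0.0, 0.688, 0.726, -0.001]
wrist_force: [-1.1, -0.5, -1.9]
finger_gap: 0.0207
grip_force: 89.1
```

Emit:
carry_out(
  steps=[
    [[0, 0, 0], [0, 0, 0.03], 255],
    [[0, 0, 0], [0, 0, 0.06], 255],
    [[0, 0, 0], [0, 0, 0.08], 255],
    [[0, 0, 0], [0, 0, 0.1], 255],
    [[0, 0, 0], [0, 0, 0.1], 255],
    [[0, 0, 0], [0, 0, 0.1], 255],
    [[0, 0, 0], [0, 0, 0.1], 255],
    [[0, 0, 0], [0, 0, 0.1], 255],
  ],
)

```text
clock: 24.7
tcp_pos: [0.6114, -0.0565, 0.1147]
orientation: [-0.0, 0.688, 0.726, -0.001]
wrist_force: [-2.9, 0.2, 6.4]
finger_gap: 0.0212
grip_force: 90.1
```

Run:
```python
from h import *
s=env.get_state(); print(s["tcp_pos"],s["orientation"],s["wrist_force"],s["ft_torque"])
M0=rot(s["orientation"]).as_matrix(); print(M0.round(4))
# level pose -> roll about crest axis: lens dir L=-tool x
L=-M0[:,0]; h=.0565; up=np.array([0,0,1.])
for th in(5,10,13.8):
    t=np.radians(th); zl=np.cos(t)*up+np.sin(t)*L; xl=np.cos(t)*L-np.sin(t)*up
    for name,roll in(("roll",.014*t),("noroll",0)):
        w=(.014+h)*zl-roll*xl-(.014+h)*up
        M=np.c_[-xl,np.cross(-zl,-xl),-zl]
        print(th,name,R.from_matrix(M0.T@M).as_rotvec(degrees=True).round(2),(M0.T@w*100).round(2))
```

```text
[ 0.61144653 -0.05648191  0.11465717] [-1.62137656e-04  6.88141541e-01  7.25576277e-01 -5.09412121e-04] [-2.93210498  0.1709053   6.36141182] [ 0.13694316  0.78867853 -0.0212191 ]
[[-5.290e-02  9.986e-01 -9.000e-04]
 [ 9.986e-01  5.290e-02 -5.000e-04]
 [-5.000e-04 -1.000e-03 -1.000e+00]]
5 roll [-0.06  5.01 -0.  ] [-0.49  0.    0.02]
5 noroll [-0.06  5.01 -0.  ] [-0.61  0.    0.03]
10 roll [-0.06 10.01 -0.  ] [-0.98  0.    0.06]
10 noroll [-0.06 10.01 -0.  ] [-1.22  0.    0.11]
13.8 roll [-5.000e-02  1.381e+01 -1.000e-02] [-1.35  0.    0.12]
13.8 noroll [-5.000e-02  1.381e+01 -1.000e-02] [-1.68  0.    0.2 ]
```

Emit:
carry_out(
  steps=[
    [[0, 2, 0], [-0.2, 0, 0], 255],
    [[0, 4, 0], [-0.39, 0, 0.01], 255],
    [[0, 6, 0], [-0.59, 0, 0.02], 255],
    [[0, 8, 0], [-0.78, 0, 0.04], 255],
    [[0, 10, 0], [-0.98, 0, 0.06], 255],
    [[0, 12, 0], [-1.17, 0, 0.09], 255],
    [[0, 13.4, 0], [-1.31, 0, 0.11], 255],
    [[0, 13.8, 0], [-1.35, 0, 0.12], 255],
  ],
)

```text
clock: 25.7
tcp_pos: [0.6123, -0.07, 0.1137]
orientation: [-0.088, 0.683, 0.72, 0.083]
wrist_force: [-3.5, 1.0, 8.4]
finger_gap: 0.0208
grip_force: 90.5
```

Run:
```python
from h import *
for i in range(4): a,d,c=snap("scene","s9")
snap("top","t9")
s=env.get_state(); print(s["clock"],s["tcp_pos"],s["wrist_force"],s["ft_torque"],s["finger_gap"],s["grip_force"],abs(s["qvel"]).max())
M=rot(s["orientation"]).as_matrix(); print("tilt",np.degrees(np.arcsin(M[2,0])),M[:,0].round(4), M[2,1])
v,u=np.mgrid[0:420,0:560].reshape(2,-1); P=bydepth(c,np.c_[u,v],d[v,u])
near=(np.hypot(P[:,0]-.586,P[:,1]+.252)<.03)&(P[:,2]>.016)&(P[:,2]<.06); print("bead",near.sum(),P[near].mean(0) if near.any() else 0,P[near,2].max() if near.any() else 0)
# lamp bar top visible lens half (scene): points near lamp line
xl=-M[:,0]; tcp=s["tcp_pos"]; o=tcp+M[:,2]*.0565; yl=M[:,1]; zl=-M[:,2]
Q=(P-o)@np.c_[xl,yl,zl]
for lo,hi in((-.09,-.05),(.05,.09)):
    m=(Q[:,0]>lo)&(Q[:,0]<hi)&(abs(Q[:,1])<.016)&(abs(Q[:,2]-.024)<.02); print(lo,m.sum(),np.median(Q[m],0) if m.any() else 0)
```

```text
25.95 [ 0.61226108 -0.06991403  0.11375788] [-3.54517535 -0.49239722  7.76984467] [0.33946745 0.84030591 0.2716298 ] 0.0209088014656184 90.50994157791138 0.0014004229851729
tilt 13.798696093885349 [-0.0511  0.9698  0.2385] -0.0005912582783341308
bead 23 [ 0.59086898 -0.24939148  0.02638147] 0.03468516292830437
-0.09 237 [-0.07252947  0.00111755  0.02478378]
0.05 76 [0.06758609 0.00948053 0.02482232]
```

Emit:
carry_out(
  steps=[
    [[0, 0, 0], [0, 0, 0], 255],
    [[0, 0, 0], [0, 0, 0], 255],
    [[0, 0, 0], [0, 0, 0], 255],
    [[0, 0, 0], [0, 0, 0], 255],
    [[0, 0, 0], [0, 0, 0], 255],
    [[0, 0, 0], [0, 0, 0], 255],
    [[0, 0, 0], [0, 0, 0], 255],
    [[0, 0, 0], [0, 0, 0], 255],
  ],
)

```text
clock: 26.95
tcp_pos: [0.6123, -0.0699, 0.1137]
orientation: [-0.087, 0.683, 0.72, 0.082]
wrist_force: [-3.8, -0.0, 8.0]
finger_gap: 0.0208
grip_force: 90.5
```

Run:
```python
from h import *
s=env.get_state(); M=rot(s["orientation"]).as_matrix(); print("tilt",np.degrees(np.arcsin(M[2,0])),s["wrist_force"])
print(env.hand_in())
```

```text
tilt 13.788887026387775 [-3.7794693  -0.02333768  8.04772768]
the job is handed in; nothing more can be done
None
```

I handed the job in at about 27 s, with no verdict returned: the bead stands in the ring, and the lamp is gripped and resting on the crest, 13.8° lens-down to match the set mark I measured at 13.8° before gripping (I set this from the tool's tilt and did not see the pointer on the mark).

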